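# Prop open the lid of a library charging box

### The arm

A 7-joint arm with a two-finger parallel gripper is mounted at the origin on the work surface. World frame = base frame: x ahead of the robot, y to its left, z up, the work surface at z = 0. Lengths are in m, angles in rad, forces in N, time in s.
With the tool pointing down it reaches from about 0.425 to 1.025 m from the base axis. Payload 3.6 kg.
Tool frame: the origin (TCP) lies at the very end of the fingers, on their centre line; the grasp point (between the pads) lies bot.grasp_offset behind it (bot.grasp_offset is the distance from the TCP to the grasp point, in m); z points along the fingers, y is the direction in which the jaws open and shut (so a half turn about z gives the same grasp; the last joint's range is limited). The gripper opens to 85 mm and grips with 20 to 120 N. Pads are 22 mm wide; open, the fingers measure 114 mm over their backs; the gripper's body (76 mm by 85 mm) begins 54 mm behind the grasp point. The pads swing forward as they close: fully open they stand 13 mm farther back than shut.
Start: joints at [-1.438, 0.591, 0.048, 1.609, -0.033, 0.943, -0.034], TCP at [0.163, 0.706, 0.195] pointing down, gripper open.
Joint ranges: [-2.69, 2.69], [-0.47, 2.24], [-1.27, 1.36], [0.19, 2.51], [-1.53, 4.68], [0.08, 2.07], [-3.09, 3.09]. Speed limits (rad/s): [2.57, 2.57, 3.14, 3.14, 3.14, 3.14, 3.14].

### API

Orientations are given as a unit quaternion [w, x, y, z].
In Python, from bench import sense, eyes, workorder, bot gives the robot as it stands. The module is installed in compiled form; this text tells all that it offers.
- The arm moves only by the tool arm_command, never from a script. Its argument "plan" is text: rows parted by semicolons, each of 5 numbers parted by spaces: the opening, from -1 (shut) to 1 (fully open), then the shift along the world's x, y, z in m, then the turn about the world's z in degrees. A call has 1 to 20 rows; each row is the pose to reach, as a shift and turn from the pose commanded when the call began; what a row does not reach only later rows make up. A row lasts 1/10 s, in which the tool goes at most 50 mm and 8.59 degrees, less where a joint would pass 70% of its speed; a pose out of reach is approached as far as the arm can. A call with a gripper value outside its range is refused whole. The fingers move at their own pace and stop on an object; "squeeze" is the grip in N (left out, the last holds). Time passes only in rows, so rows that repeat a pose let the fingers close. It gives the time, the measured TCP pose, the force and the opening at its end, in the units of the state.
- sense(): the state, without advancing time (a new reading comes with each control period).
- eyes.read_camera(name): name is "scene" or "top"; returns a dict with "image" (400x640x3 uint8, blue, green, red), "fx", "fy", "cx", "cy" (pixels), "position" and "orientation" of the camera in the world. Camera axes: x right, y down, z forward; pixel columns grow to the right and rows downward; lengths in m; the calibration is good to about 2 mm. A picture is of the moment at which its call begins. There is no depth.
- workorder.sign_off(): hands the job in, once; it reports no verdict.
The state is a dict: "time": time; "joint_pos": joint angles; "dq": joint speeds; "joint_efforts": joint torques, N m; "eef_pos": TCP position; "tool_rot": TCP orientation; "contact_force": force on the tool from outside, world axes, zero at the start; "wrist_torque": the same for the moment, N m; "opening": finger opening in m.
Only numpy, scipy, OpenCV 4.12 (cv2) and the standard library are available. Lean on these libraries where they do the work, as an engineer would, in place of code of your own. Each camera call takes 0.05 s, during which the arm holds its last target. There are 200 camera calls.

### The job

Lift the lid of the tablet charging box by its bar, then swing up the prop rod at the box's side by its red cross-bar and seat the rod's peg in the hole of the lid's yellow bracket, so that the lid stays propped open when you let go of everything. The bracket is adjustable and the hole is not exactly where measured, so feel for it and push gently: the peg must never press on the lid or its bracket with more than 25 N. Leave the bottle, the book and the pencil tin where they stand.

Things in the scene. Friction and masses are not known exactly. Their poses are not given: they have to be found in the camera images.
- chargebox: Grey open-topped box fixed to the table, 250 (x) x 300 (y) x 90 mm, walls 6 mm, tablets inside. Origin: centre of its underside on the table; its front faces -x, the lid hinges on its +x rim.
- lid_hinge (a point): Middle of the lid's hinge axis, on the box (does not move), at 125 mm in +x, 0 in y, 90 mm up from the box's origin. The axis runs along the box's y.
- lid (a joint): Lid angle: 0 closed, grows as the front rises, stop at 1.05 rad. Blue panel 250 x 306 x 8 mm, about 0.7 kg. Slow-closing hinge: fully open it stays or barely sinks; let go lower down it sinks shut at roughly 0.01 to 0.06 rad/s; lifting it at 0.2 rad/s takes about 10 N at the bar. Propped it stands at 0.60 to 0.92 rad, depending on the bracket.
- lid_panel: The lid: panel, grip bar and yellow bracket. Origin on the hinge axis; x points along the panel to the hinge, z is its outward normal (up when closed); underside at z = 0. The bracket on its right edge is a flat plate 28 mm wide, 8 mm thick, underside at z = 0, with a through-hole, 12 mm (x) by 14 mm; it reaches 60 mm from the hole's centre to the front and 28 mm to the hinge.
- lid_bar (a point): Middle of the lid's round aluminium grip bar, 12 mm thick, 120 mm long along the hinge's direction (y); 295 mm in front of the hinge axis, 45 mm in front of the panel's front edge, 4 mm above the panel's underside plane. Round, so it turns within pinching fingers while the lid swings.
- rod (a joint): Angle of the steel prop rod: 0 stowed (level, pointing to the box's front), grows as its free end swings up and back, 1.57 upright, stop at 1.8. It turns freely and falls back down if let go. About 0.13 kg. With the lid above 0.55 rad its peg is sure to come under the bracket, lower it may pass in front of it; with the lid above 0.65 rad the peg may meet the bracket already behind the hole.
- rod_pivot (a point): Pivot of the rod, on the box's right (-y) side: 10 mm in +x, -172 mm in y, 70 mm up from the box's origin. Axis along the box's y. Does not move.
- rod_bar (a point): Point to grip on the rod's red round cross-bar, 12 mm thick: it sticks out 88 mm from the rod to the box's -y, along y; this point is 60 mm out from the rod's plane and 140 mm from the pivot axis. It turns within pinching fingers while the rod swings.
- peg_tip (a point): Tip of the peg at the rod's free end: 8 mm thick with a round end, 24 mm long from the cross-bar's axis, bent 1.0 rad from the rod's line towards the swing-up direction, so that it stands about square to the propped lid. A 15 mm collar 10 mm below the tip stops it in the hole.
- prop_rail (a point): Fixed point on the lid in the rod's plane (y = -172 mm), 185 mm in front of the hinge axis, level with the underside; axes as lid_panel. The bracket is clamped in a slot: its hole's centre lies anywhere from 18 mm in front of this point to 18 mm behind it (along x) and is not measured. Seated, the peg's tip is 5 to 11 mm above this point's z = 0.
- bottle: Amber bottle, 64 mm across, 190 mm high, blue cap; origin under its centre. Leave alone.
- book: Red book lying flat, 210 x 145 x 30 mm; origin under its centre. Leave alone.
- pencil_tin: Green pencil tin, 72 mm across, 95 mm high; origin under its centre. Leave alone.
- peg: Free end of the rod: peg, collar, red cross-bar. Origin on the bar's axis in the rod's plane; y along the bar. Pushed up against the bracket, the peg slides along its underside towards the hinge, raising the lid at a push of 5 to 10 N; once it is in the hole the rod is locked: pushing on only raises the force steeply, and the peg feels more than the push at the bar.

How it is judged:
By the outcome, as a careful person would: the job done as asked, in the order asked, and still so for the second after the job is handed in, with the robot touching nothing.
It also fails if it takes over 72 s, if anything falls off the work surface, if the arm or the gripper's body presses on something with over 40 N, if the wrist force passes 120 N, or if a joint passes its speed limit or range.

## Working session

There is one attempt and no reset: what is moved stays moved. The work goes in short steps, Python scripts to look and compute and a tool call to move; the robot and the scene stay as the last step left them, time stands still between calls to the robot, and variables do not carry over. Pictures are saved under pics/ and viewed, on a budget of 10 in all, crops included, one or two more only if the job needs it, and the job is handed in when it is done.

Besides the shell and the picture viewer there is one more tool, called after ">>>" as a command line: name --argument value ..., lists and objects as JSON in quotes. arm_command: Moves the arm, as the interface text tells. Its arguments: {"type":"object","properties":{"plan":{"type":"string"},"squeeze":{"type":"number"}},"required":["plan"]}

```bash
mkdir -p pics; python3 - <<'E'
from bench import sense, eyes, bot
import cv2
s=sense(); print({k:s[k] for k in("time","eef_pos","tool_rot","opening")}, bot.grasp_offset)
for n in("scene","top"):
    c=eyes.read_camera(n); cv2.imwrite(f"pics/{n}0.png",c["image"]); print(n,[c[k] for k in("fx","fy","cx","cy","position","orientation")])
E
```

```text
{'time': 0.0, 'eef_pos': array([0.16282818, 0.70551531, 0.19342299]), 'tool_rot': array([-7.03312406e-05,  1.13147415e-01,  9.93577548e-01, -1.14586822e-03]), 'opening': 0.085246193679441} 0.0187
scene [452.97699518402794, 452.97699518402794, 320.27411428512625, 207.86161804564838, array([ 1.24207521, -0.3606326 ,  0.97261128]), array([-0.27894794,  0.81032416,  0.49056767, -0.1578169 ])]
top [445.3232473750106, 445.3232473750106, 319.7880370299004, 189.38660810641414, array([ 0.44599719, -0.01045557,  1.35936536]), array([ 0.05473132, -0.69866505,  0.71102341, -0.05759632])]
```

View pics/scene0.png

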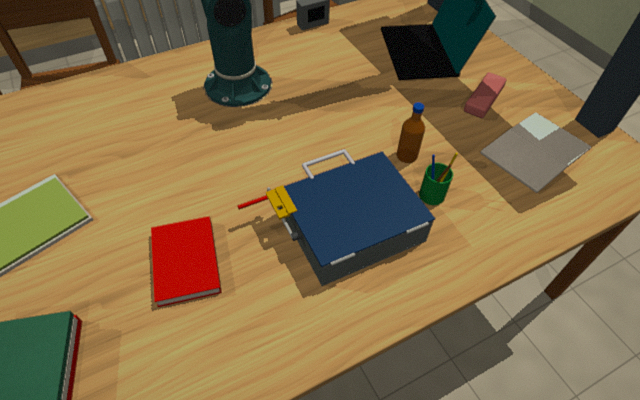

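View pics/top0.png

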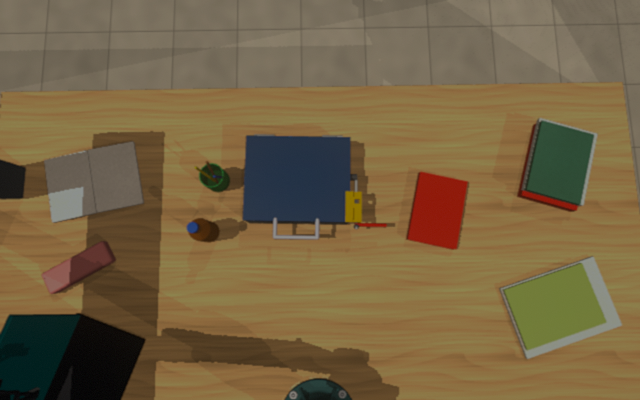

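```bash
cat > h.py <<'E'
import numpy as np, cv2
from scipy.spatial.transform import Rotation as R
from bench import sense, eyes
def ray(c,uv):
    uv=np.atleast_2d(np.array(uv,float)); w,x,y,z=c["orientation"]
    d=np.c_[(uv[:,0]-c["cx"])/c["fx"],(uv[:,1]-c["cy"])/c["fy"],np.ones(len(uv))]
    return R.from_quat([x,y,z,w]).apply(d)
def onz(c,uv,z):
    d=ray(c,uv); p=np.array(c["position"]); return p+d*((z-p[2])/d[:,2])[:,None]
def mask(c,lo,hi):
    return cv2.inRange(cv2.cvtColor(c["image"],cv2.COLOR_BGR2HSV),lo,hi)
def big(m):
    return max(cv2.findContours(m,cv2.RETR_EXTERNAL,cv2.CHAIN_APPROX_NONE)[0],key=cv2.contourArea)
E
python3 - <<'E'
from h import *
np.set_printoptions(precision=4,suppress=True)
for n in("top","scene"):
    c=eyes.read_camera(n)
    k=big(mask(c,(100,90,30),(125,255,255))); print(n,"lid area",cv2.contourArea(k))
    P=onz(c,k[:,0],.098)[:,:2]; r=cv2.minAreaRect(P.astype(np.float32)); print(r)
    k=big(mask(c,(22,150,90),(32,255,255))); P=onz(c,k[:,0],.098)[:,:2]; print("bracket",cv2.minAreaRect(P.astype(np.float32)),k[:,0].min(0),k[:,0].max(0))
    m=mask(c,(0,180,80),(6,255,255))
    for k in cv2.findContours(m,cv2.RETR_EXTERNAL,cv2.CHAIN_APPROX_NONE)[0]:
        if cv2.contourArea(k)>8:
            P=onz(c,k[:,0],.07); print("red",cv2.contourArea(k),cv2.minAreaRect(P[:,:2].astype(np.float32)))
    if n=="top": crops=[c["image"][120:260,230:410]]
    else: crops.append(c["image"][140:280,220:400])
cv2.imwrite("pics/c.png",np.vstack([cv2.resize(x,None,fx=2.1,fy=2.1,interpolation=cv2.INTER_CUBIC) for x in crops]))
E
```

```text
top lid area 8279.5
((0.6823322176933289, 0.04771445691585541), (0.2997339069843292, 0.24522200226783752), 88.05626678466797)
bracket ((0.5987395644187927, -0.11136947572231293), (0.04587237909436226, 0.08630849421024323), 88.46949768066406) [345 191] [361 221]
red 50.5 ((0.5471668839454651, -0.1640845090150833), (0.0869031772017479, 0.008691217750310898), 88.99503326416016)
red 282.5 ((0.609481155872345, -0.686838686466217), (0.165291428565979, 0.01860634796321392), 73.19252014160156)
red 3301.5 ((0.5870362520217896, -0.35829728841781616), (0.14390499889850616, 0.20353256165981293), 76.75895690917969)
scene lid area 9519.5
((0.6852713227272034, 0.04832463711500168), (0.30646297335624695, 0.24901357293128967), 88.05724334716797)
bracket ((0.5969998240470886, -0.11010634899139404), (0.049149226397275925, 0.0920020192861557), 88.12903594970703) [266 186] [296 218]
red 214.0 ((0.740662693977356, -0.6308407187461853), (0.014315197244286537, 0.17432259023189545), 75.90303039550781)
red 16.5 ((0.7291964292526245, -0.3913878798484802), (0.13459008932113647, 0.00617910735309124), 77.84203338623047)
red 4502.5 ((0.6203181147575378, -0.36869776248931885), (0.1413012593984604, 0.20293593406677246), 76.79861450195312)
red 73.0 ((0.5449749827384949, -0.166641965508461), (0.07629353553056717, 0.011147772893309593), 86.6382064819336)
```

View pics/c.png

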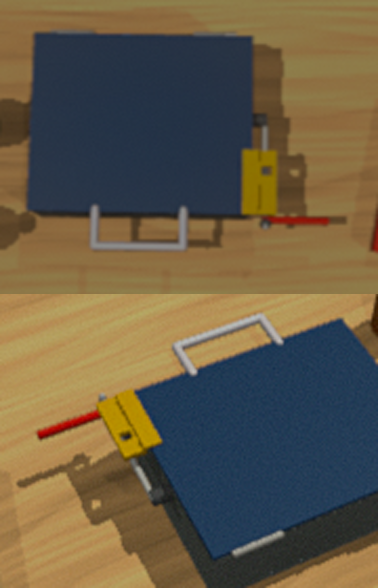

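```bash
cat >> h.py <<'E'
O=np.array([.684,.0482]); yaw=np.deg2rad(-1.94)
B=np.array([[np.cos(yaw),-np.sin(yaw)],[np.sin(yaw),np.cos(yaw)]])
def w(bx,by): return O+B@np.array([bx,by])
def b(p): return B.T@(np.array(p)[:2]-O)
from scipy.optimize import brentq
def tip(f,k=.024):
    u=np.array([-np.cos(f),np.sin(f)]);v=np.array([np.sin(f),np.cos(f)])
    return np.array([.01,.07])+.14*u+k*(np.cos(1)*u+np.sin(1)*v)
def lidc(p,t): # -> s in front of hinge, z normal
    q=p-np.array([.125,.09]); return q@[-np.cos(t),np.sin(t)], q@[np.sin(t),np.cos(t)]
def bar(f): return np.array([.01-.14*np.cos(f),.07+.14*np.sin(f)])
def contact(t,z=0): # rod angle where the tip meets height z of lid coords
    g=np.linspace(.2,1.7,400); h=[lidc(tip(x),t)[1]-z for x in g]
    for i in range(399):
        if h[i]<0<=h[i+1]: return brentq(lambda x:lidc(tip(x),t)[1]-z,g[i],g[i+1])
E
python3 - <<'E'
from h import *
np.set_printoptions(precision=4,suppress=True)
for n,uv in(("top",(356.7,201)),("scene",(280,207.1))):
    c=eyes.read_camera(n); p=onz(c,uv,.098)[0]; q=b(p); print(n,"hole",q,"s",.125-q[0])
for t in np.arange(.45,1.06,.05):
    f=contact(t); 
    if f: 
        f2=contact(t,.008); print(round(t,2),"f",round(f,3),"s",round(lidc(tip(f),t)[0],4),"seat s",None if not f2 else round(lidc(tip(f2),t)[0],4),"f2",f2,"bar",bar(f))
    else: print(t,None)
print("lidbar",w(-.17,0),"rodbar",w(-.13,-.24),"pivot",w(.01,-.172), "xdir",w(1,0)-O)
E
```

```text
top hole [-0.0654 -0.1728] s 0.19037894418384468
scene hole [-0.0657 -0.1699] s 0.19074320764786146
0.45 f 0.775 s 0.2333 seat s 0.2291 f2 0.8339923707839821 bar [-0.09   0.168]
0.5 f 0.859 s 0.2274 seat s 0.2229 f2 0.9190225117113816 bar [-0.0814  0.176 ]
0.55 f 0.942 s 0.2212 seat s 0.2163 f2 1.0034099474150164 bar [-0.0723  0.1833]
0.6 f 1.025 s 0.2147 seat s 0.2093 f2 1.0870641116466044 bar [-0.0627  0.1896]
0.65 f 1.106 s 0.2079 seat s 0.2022 f2 1.1698846946149344 bar [-0.0527  0.1952]
0.7 f 1.187 s 0.2008 seat s 0.1948 f2 1.2517605479450917 bar [-0.0425  0.1998]
0.75 f 1.266 s 0.1936 seat s 0.1871 f2 1.3325686408318398 bar [-0.032   0.2035]
0.8 f 1.344 s 0.1862 seat s 0.1794 f2 1.412173157359326 bar [-0.0215  0.2064]
0.85 f 1.42 s 0.1787 seat s 0.1715 f2 1.4904248634350508 bar [-0.011   0.2084]
0.9 f 1.495 s 0.1711 seat s 0.1635 f2 1.5671609171737368 bar [-0.0005  0.2096]
0.95 f 1.569 s 0.1635 seat s 0.1555 f2 1.6422053446663127 bar [0.0097 0.21  ]
1.0 f 1.64 s 0.1559 seat s None f2 None bar [0.0197 0.2097]
1.0499999999999998 None
lidbar [0.5141 0.054 ] rodbar [ 0.5459 -0.1873] pivot [ 0.6882 -0.124 ] xdir [ 0.9994 -0.0339]
```

>>> arm_command --plan "1 0 0 0.05 0; 1 0 0 0.107 0; 1 0.351 -0.652 0.107 -79; 1 0.351 -0.652 0.107 -79; 1 0.351 -0.652 0.107 -79; 1 0.351 -0.652 0.107 -79; 1 0.351 -0.652 0.107 -79; 1 0.351 -0.652 0.107 -79; 1 0.351 -0.652 0.107 -79; 1 0.351 -0.652 0.107 -79; 1 0.351 -0.652 0.107 -79; 1 0.351 -0.652 0.107 -79; 1 0.351 -0.652 0.107 -79; 1 0.351 -0.652 0.107 -79; 1 0.351 -0.652 0.107 -79; 1 0.351 -0.652 0.107 -79; 1 0.351 -0.652 0.107 -79; 1 0.351 -0.652 0.107 -79; 1 0.351 -0.652 0.107 -79; 1 0.351 -0.652 0.107 -79"

```text
time: 2.3
eef_pos: [0.5134, 0.0558, 0.3014]
tool_rot: [-0.001, 0.719, 0.695, -0.0]
contact_force: [0.4, 0.9, 0.8]
opening: 0.0854
```

>>> arm_command --plan "1 0 0 -0.05 0; 1 0 0 -0.1 0; 1 0 0 -0.15 0; 1 0 0 -0.18 0; 1 0 0 -0.2 0; 1 0 0 -0.215 0; 1 0 0 -0.225 0; 1 0 0 -0.225 0; -1 0 0 -0.225 0; -1 0 0 -0.225 0; -1 0 0 -0.225 0; -1 0 0 -0.225 0; -1 0 0 -0.225 0; -1 0 0 -0.225 0; -1 0 0 -0.225 0" --squeeze 40

```text
time: 3.8
eef_pos: [0.514, 0.0544, 0.0767]
tool_rot: [0.0, 0.719, 0.695, 0.0]
contact_force: [-0.2, 0.7, -0.4]
opening: -0.0001
```

```bash
python3 - <<'E'
from h import *
c=eyes.read_camera("top");s=eyes.read_camera("scene")
cv2.imwrite("pics/d.png",np.vstack([cv2.resize(x,None,fx=3,fy=3,interpolation=cv2.INTER_CUBIC) for x in (c["image"][170:260,230:400],s["image"][110:210,240:410])]))
E
```

```text
(no output)
```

View pics/d.png

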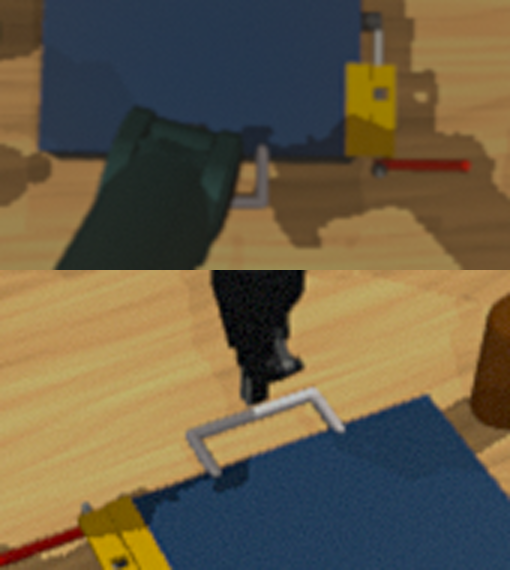

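```bash
python3 - <<'E'
from h import *
c=eyes.read_camera("top");s=eyes.read_camera("scene")
print(onz(c,(297,237),.094),onz(s,(324,155.7),.094),onz(s,(325,153),.0767),sense()["eef_pos"])
def proj(c,p):
    w_,x,y,z=c["orientation"];q=R.from_quat([x,y,z,w_]).inv().apply(np.array(p)-c["position"]);return q[:2]/q[2]*c["fx"]+[c["cx"],c["cy"]]
for z in (.0767,.095,.115): print(z,proj(s,(.514,.0544,z)))
E
```

```text
[[0.51360409 0.04946523 0.094     ]] [[0.50597803 0.05932381 0.094     ]] [[0.48372536 0.07487771 0.0767    ]] [0.51400294 0.05438316 0.07656944]
0.0767 [323.64267145 162.70747477]
0.095 [323.80643713 157.99203311]
0.115 [323.98999199 152.70678507]
```

```bash
python3 - <<'E'
from h import *
s=eyes.read_camera("scene"); st=sense(); print(st["opening"],st["contact_force"],st["joint_efforts"])
x=cv2.convertScaleAbs(s["image"][100:180,285:375],alpha=2.2,beta=15)
cv2.imwrite("pics/e.png",cv2.resize(x,None,fx=7,fy=7,interpolation=cv2.INTER_CUBIC))
E
```

```text
2.6631265711657656e-05 [-0.49358899 -0.33234409  0.69286595] [-7.83060641e-04 -4.08798194e+01  5.15777260e+00 -1.04516619e+01
  5.77382161e-03  1.10438832e-03 -3.35002528e-05]
```

View pics/e.png

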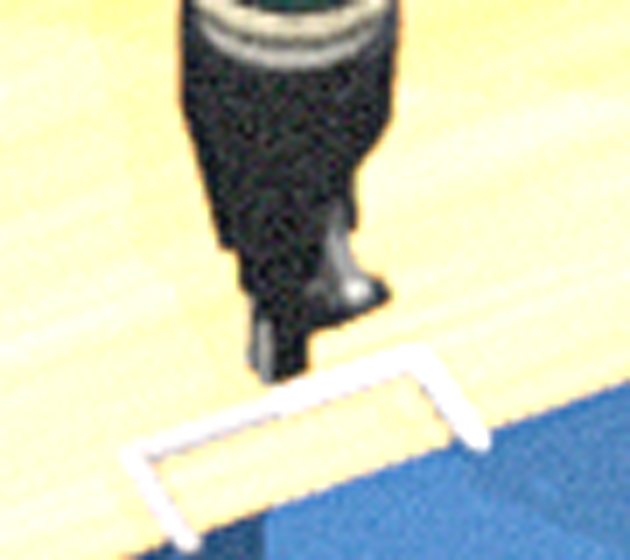

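>>> arm_command --plan "1 0 0 0 0; 1 0 0 0 0; 1 0 0 0 0; 1 0 0 0 0; 1 0 0 0 0; 1 0 0 -0.01 0; 1 0 0 -0.02 0; 1 0 0 -0.03 0; 1 0 0 -0.034 0; 1 0 0 -0.034 0; -1 0 0 -0.034 0; -1 0 0 -0.034 0; -1 0 0 -0.034 0; -1 0 0 -0.034 0; -1 0 0 -0.034 0; -1 0 0 -0.034 0; -1 0 0 -0.034 0"

```text
time: 5.75
eef_pos: [0.534, 0.0543, 0.0561]
tool_rot: [0.011, 0.721, 0.693, 0.016]
contact_force: [-10.9, 2.2, 100.3]
opening: 0.0476
```

```bash
python3 - <<'E'
from h import *
s=eyes.read_camera("scene"); st=sense(); print(st["opening"],st["contact_force"],st["eef_pos"])
x=cv2.convertScaleAbs(s["image"][100:180,285:375],alpha=2.2,beta=15)
cv2.imwrite("pics/f.png",cv2.resize(x,None,fx=7,fy=7,interpolation=cv2.INTER_CUBIC))
E
```

```text
0.04728188396910408 [ -9.9882017    1.29334071 100.64815255] [0.5339563  0.05426336 0.05612639]
```

View pics/f.png

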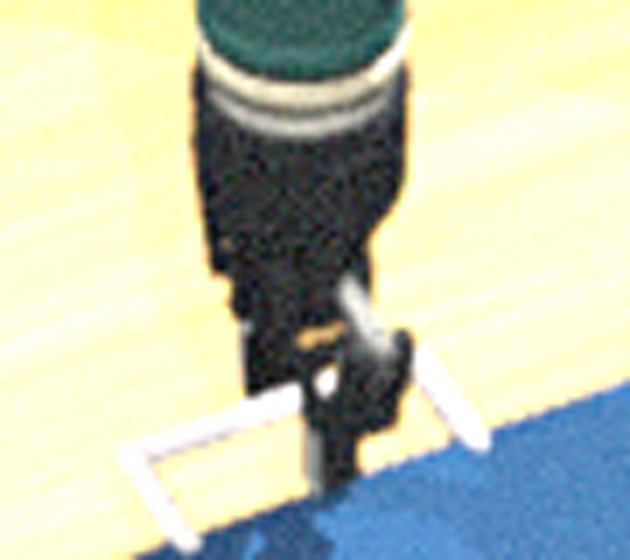

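>>> arm_command --plan "1 0 0 0.008 0; 1 0 0 0.015 0; 1 0 0 0.02 0; 1 0 0 0.03 0; 1 0 0 0.034 0; 1 0 0 0.034 0; 1 0 0 0.034 0"

```text
time: 6.5
eef_pos: [0.5137, 0.0545, 0.0761]
tool_rot: [-0.0, 0.719, 0.695, -0.0]
contact_force: [-0.4, 0.4, 0.7]
opening: 0.0855
```

```bash
python3 - <<'E'
from h import *
st=sense(); print(st["opening"],st["contact_force"],st["eef_pos"],st["tool_rot"],st["time"])
s=eyes.read_camera("scene"); t=eyes.read_camera("top")
x=cv2.convertScaleAbs(s["image"][90:180,275:385],alpha=2.2,beta=15)
y=cv2.convertScaleAbs(t["image"][170:260,230:400],alpha=1.8,beta=15)
cv2.imwrite("pics/g.png",np.vstack([cv2.resize(x,(672,336),interpolation=cv2.INTER_CUBIC)if 0 else cv2.resize(x,(366,300)),cv2.resize(y,(366,194))]))
E
```

```text
0.08554070250456994 [-0.43054751  0.43370401  0.71965997] [0.51365186 0.05446689 0.07610993] [-1.61670496e-04  7.19222583e-01  6.94779549e-01 -4.78659392e-04] 6.5
```

View pics/g.png

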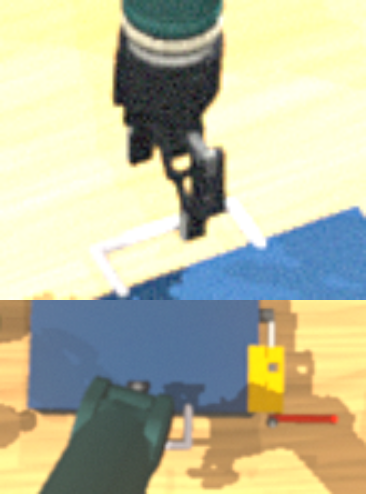

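```bash
cat >> h.py <<'E'
def proj(c,p):
    w_,x,y,z=c["orientation"];q=R.from_quat([x,y,z,w_]).inv().apply(np.array(p)-c["position"]);return q[:2]/q[2]*c["fx"]+[c["cx"],c["cy"]]
E
python3 - <<'E'
from h import *
s=eyes.read_camera("scene")
for z in (.076,.089,.11,.125):
    print(z,"+x",proj(s,(.556,.053,z)),"-x",proj(s,(.471,.056,z)), "outer",proj(s,(.571,.053,z)),proj(s,(.457,.056,z)))
for p in [(-.17,.06),(-.17,-.06),(-.13,.06),(-.17,0)]:
    q=w(*p); print("bar",p,proj(s,(*q,.094)),proj(eyes.read_camera("top"),(*q,.094)))
E
```

```text
0.076 +x [330.67507989 173.44952101] -x [316.74949298 152.44881209] outer [333.42013941 177.25452226] [314.39523523 149.19556571]
0.089 +x [330.85429787 170.14271106] -x [316.80549692 149.08920805] outer [333.62458579 173.95876103] [314.43131862 145.82895336]
0.11 +x [331.15047944 164.67776765] -x [316.89797224 143.54173274] outer [333.9625126  168.51123927] [314.49089272 140.27063598]
0.125 +x [331.36725597 160.67795269] -x [316.96559329 139.48523316] outer [334.20988371 164.52351348] [314.53444913 136.20678396]
bar (-0.17, 0.06) [343.57878027 151.48099104] [274.20488756 236.50673045]
bar (-0.17, -0.06) [303.19588068 165.3750165 ] [316.61715351 237.19915466]
bar (-0.13, 0.06) [350.61040571 161.30614192] [274.6597043  222.38185956]
bar (-0.17, 0) [323.667564   158.33158742] [295.4110857  236.85294362]
```

>>> arm_command --plan "-0.05 0 0 0 0; -0.05 0 0 0 0; -0.05 0 0 0 0; -0.05 0 0 0 0; -0.05 0 0 -0.006 0; -0.05 0 0 -0.012 0; -0.05 0 0 -0.018 0; -0.05 0 0 -0.024 0; -0.05 0 0 -0.024 0"

```text
time: 7.75
eef_pos: [0.5132, 0.0543, 0.0516]
tool_rot: [-0.001, 0.719, 0.695, -0.001]
contact_force: [-0.2, -0.1, -1.1]
opening: 0.0406
```

Free descent, no contact; go on to grip depth and close.

>>> arm_command --plan "-0.05 0 0 -0.006 0; -0.05 0 0 -0.012 0; -0.05 0 0 -0.012 0; -1 0 0 -0.012 0; -1 0 0 -0.012 0; -1 0 0 -0.012 0; -1 0 0 -0.012 0; -1 0 0 -0.012 0" --squeeze 40

```text
time: 8.55
eef_pos: [0.5136, 0.0544, 0.0408]
tool_rot: [-0.0, 0.719, 0.695, -0.0]
contact_force: [-1.2, -0.2, 3.2]
opening: 0.0106
```

>>> arm_command --plan "-1 0.0002 0 0.0074 0; -1 0.0006 0 0.0147 0; -1 0.0011 0 0.0221 0; -1 0.0019 0 0.0294 0; -1 0.0028 0 0.0368 0; -1 0.0039 0 0.044 0; -1 0.0052 0 0.0513 0; -1 0.0067 0 0.0585 0; -1 0.0083 -0.0003 0.0657 0; -1 0.0102 -0.0003 0.0729 0; -1 0.0122 -0.0004 0.08 0; -1 0.0144 -0.0005 0.087 0; -1 0.0167 -0.0006 0.094 0; -1 0.0193 -0.0006 0.1009 0; -1 0.022 -0.0007 0.1078 0; -1 0.0249 -0.0008 0.1146 0; -1 0.0279 -0.0009 0.1213 0; -1 0.0311 -0.001 0.1279 0; -1 0.0345 -0.0012 0.1345 0; -1 0.038 -0.0013 0.1409 0"

```text
time: 10.55
eef_pos: [0.5497, 0.0532, 0.1815]
tool_rot: [-0.002, 0.719, 0.695, -0.002]
contact_force: [-6.0, -1.7, -10.5]
opening: 0.01
```

>>> arm_command --plan "-1 0.0037 -0.0001 0.0064 0; -1 0.0076 -0.0003 0.0127 0; -1 0.0117 -0.0004 0.0189 0; -1 0.0158 -0.0005 0.025 0; -1 0.0202 -0.0007 0.0309 0; -1 0.0246 -0.0008 0.0368 0; -1 0.0293 -0.001 0.0425 0; -1 0.034 -0.0012 0.0482 0; -1 0.0389 -0.0013 0.0537 0; -1 0.0439 -0.0015 0.0591 0; -1 0.049 -0.0017 0.0643 0; -1 0.0543 -0.0018 0.0695 0; -1 0.0598 -0.002 0.0745 0; -1 0.0653 -0.0022 0.0794 0; -1 0.071 -0.0024 0.084 0; -1 0.0767 -0.0026 0.0887 0; -1 0.0767 -0.0026 0.0887 0; -0.05 0.0767 -0.0026 0.0887 0; -0.05 0.0767 -0.0026 0.0887 0; -0.05 0.0767 -0.0026 0.0887 0"

```text
time: 12.55
eef_pos: [0.6324, 0.0504, 0.273]
tool_rot: [0.003, 0.719, 0.695, 0.003]
contact_force: [-0.4, 0.4, 0.3]
opening: 0.0407
```

```bash
cat >> h.py <<'E'
def theta(c):
    """lid angle from the yellow bracket's image: match predicted silhouette bounds (front edge) and the lid's left front corner"""
    k=big(mask(c,(100,90,30),(125,255,255)))[:,0]
    return k
def lidpt(s,y,z,t):
    q=w(.125-s*np.cos(t)+z*np.sin(t),y); return (*q,.09+s*np.sin(t)+z*np.cos(t))
E
python3 - <<'E'
from h import *
st=sense(); print(st["opening"],st["contact_force"],st["eef_pos"],st["time"])
s=eyes.read_camera("scene"); t=eyes.read_camera("top")
for c,n in((s,"s"),(t,"t")):
    for th in (.7,.8,.9,1.0): print(n,th,*[proj(c,lidpt(*p,th)).round(1) for p in((.25,.153,.008),(.25,-.153,.008),(.295,.06,.004),(.19,-.172,.008),(.25,-.172,.008))])
cv2.imwrite("pics/i.png",np.hstack([cv2.resize(s["image"][60:280,220:450],None,fx=1.7,fy=1.7),cv2.resize(t["image"][110:330,220:450],None,fx=1.7,fy=1.7)]))
E
```

```text
0.040655778238656945 [-0.390842    0.35751226  0.2977972 ] [0.63239731 0.05042071 0.27302598] 12.55
s 0.7 [404.5 120.6] [284.2 161.1] [363.1 113.6] [285.3 190.3] [276.  163.8]
s 0.8 [409.9 119.4] [287.1 160.8] [368.5 111.7] [287.6 190.7] [278.8 163.6]
s 0.9 [415.8 119.3] [290.6 161.7] [374.6 111.1] [290.2 192. ] [282.  164.6]
s 1.0 [422.3 120.3] [294.5 163.8] [381.3 111.9] [293.2 194.2] [285.8 166.8]
t 0.7 [232.1 188.7] [354.2 190.7] [267.5 202.7] [360.4 175.8] [361.8 190.9]
t 0.8 [231.1 180.6] [354.8 182.6] [266.8 193.1] [360.9 169.7] [362.5 182.7]
t 0.9 [230.2 171.6] [355.3 173.7] [266.2 182.5] [361.3 163.1] [363.1 173.8]
t 1.0 [229.5 162.1] [355.8 164.1] [265.7 171. ] [361.7 156.1] [363.7 164.3]
```

View pics/i.png

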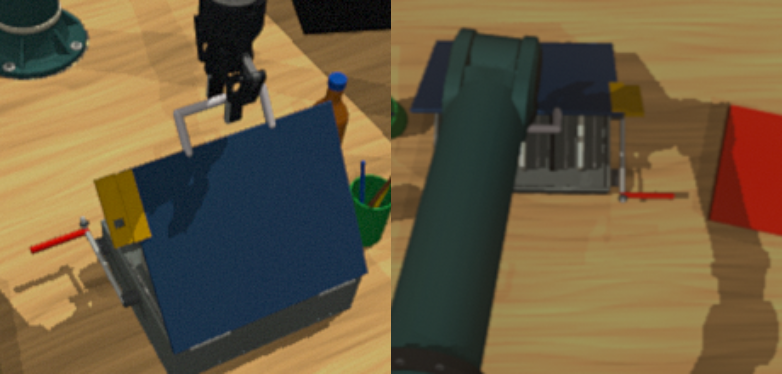

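>>> arm_command --plan "-0.05 0 0 0.03 0; -0.05 0 0 0.055 0; -0.05 -0.0864 -0.2374 0.055 0; -0.05 -0.0864 -0.2374 0.055 0; -0.05 -0.0864 -0.2374 0.055 0; -0.05 -0.0864 -0.2374 0.055 0; -0.05 -0.0864 -0.2374 0.055 0; -0.05 -0.0864 -0.2374 0.055 0; -0.05 -0.0864 -0.2374 0.005 0; -0.05 -0.0864 -0.2374 -0.045 0; -0.05 -0.0864 -0.2374 -0.095 0; -0.05 -0.0864 -0.2374 -0.145 0; -0.05 -0.0864 -0.2374 -0.185 0; -0.05 -0.0864 -0.2374 -0.21 0; -0.05 -0.0864 -0.2374 -0.21 0"

```text
time: 14.15
eef_pos: [0.5408, -0.1857, 0.0571]
tool_rot: [-0.002, 0.719, 0.695, -0.001]
contact_force: [-0.4, -0.0, 0.4]
opening: 0.0406
```

```bash
cat >> h.py <<'E'
def lidang(c):
    m=mask(c,(22,120,70),(33,255,255)); m[:,:300]=0;m[:,420:]=0
    k=big(m)[:,0]; r=np.mean(sorted(k[:,1])[-6:])
    return brentq(lambda t:proj(c,lidpt(.250,-.172,.0,t))[1]-r,.2,1.1), r
E
python3 - <<'E'
from h import *
st=sense(); print(st["opening"],st["contact_force"],st["eef_pos"],st["time"])
s=eyes.read_camera("scene"); t=eyes.read_camera("top"); print(lidang(t))
cv2.imwrite("pics/j.png",np.hstack([cv2.resize(s["image"][80:280,200:420],None,fx=1.8,fy=1.8),cv2.resize(t["image"][110:310,260:440],None,fx=1.8,fy=1.8)]))
for f in (0,.1): print(proj(s,(*w(.01-.14*np.cos(f),-.172),.07+.14*np.sin(f))),proj(s,(*w(.01-.14*np.cos(f),-.26),.07+.14*np.sin(f))),proj(s,(*w(-.13,-.24),.13)))
E
```

```text
0.04064397339982548 [-0.44779132 -0.00523933  0.39860409] [ 0.54078863 -0.18569831  0.0570624 ] 14.15
(0.8515285971672326, np.float64(181.0))
[269.98207401 195.97677655] [237.24415075 207.65669051] [241.95390218 189.69216528]
[269.69814789 192.70001194] [236.61842594 204.42779375] [241.95390218 189.69216528]
```

View pics/j.png

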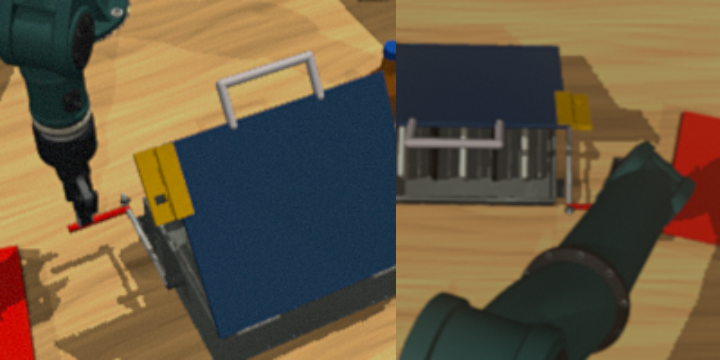

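>>> arm_command --plan "-0.05 0.004 -0.001 -0.015 0; -0.05 0.004 -0.001 -0.03 0; -0.05 0.004 -0.001 -0.042 0; -0.05 0.004 -0.001 -0.042 0; -1 0.004 -0.001 -0.042 0; -1 0.004 -0.001 -0.042 0; -1 0.004 -0.001 -0.042 0; -1 0.004 -0.001 -0.042 0; -1 0.004 -0.001 -0.042 0" --squeeze 40

```text
time: 15.15
eef_pos: [0.5455, -0.188, 0.0185]
tool_rot: [-0.0, 0.719, 0.695, -0.0]
contact_force: [-2.4, 0.0, 3.0]
opening: 0.0104
```

```bash
python3 - <<'E'
from h import *
st=sense(); print(st["opening"],st["contact_force"],st["eef_pos"],st["time"]); print(lidang(eyes.read_camera("top")))
f0=0
for f in np.arange(0.1,1.35,.05): d=bar(f)-bar(0); print(round(f,2),(d[0]*.9994).round(4),(-.034*d[0]).round(4),d[1].round(4))
E
```

```text
0.010350933319355823 [-2.42732299e+00  2.40440919e-03  3.03651341e+00] [ 0.5455228  -0.1880355   0.01847395] 15.15Traceback (most recent call last):
  File "<stdin>", line 2, in <module>
  File "h.py", line 40, in lidang
    return brentq(lambda t:proj(c,lidpt(.250,-.172,.0,t))[1]-r,.2,1.1), r
           ~~~~~~^^^^^^^^^^^^^^^^^^^^^^^^^^^^^^^^^^^^^^^^^^^^^^^^^^^^^
    r = _zeros._brentq(f, a, b, xtol, rtol, maxiter, args, full_output, disp)
ValueError: f(a) and f(b) must have different signs
```

```bash
sed -i 's/m=mask(c,(22,120,70).*/m=mask(c,(22,160,60),(33,255,255)); m[:,:345]=0;m[:,375:]=0;m[:140]=0;m[230:]=0/' h.py; python3 - <<'E'
from h import *
t=eyes.read_camera("top")
m=mask(t,(22,160,60),(33,255,255))[140:230,345:375]; print((m>0).sum(1))
print(lidang(t))
for f in np.arange(0.05,1.35,.05): d=bar(f)-bar(0); print(round(f,2),(d[0]*.9994).round(4),(-.034*d[0]).round(4),d[1].round(4))
E
```

```text
[ 0  0  0  0  0  0  0  0  0  0  0  0  0  0  0  0  0  0  0  0  0  0  0  5
  7 15 16 15 15 16 16 15 16 17 17 17 16 16 16 16 16 10  9  9  0  0  0  0
  0  0  0  0  0  0  0  0  0  0  0  0  0  0  0  0  0  0  0  0  0  0  0  0
  0  0  0  0  0  0  0  0  0  0  0  0  0  0  0  0  0  0]
(0.8282676239770593, np.float64(183.0))
0.05 0.0002 -0.0 0.007
0.1 0.0007 -0.0 0.014
0.15 0.0016 -0.0001 0.0209
0.2 0.0028 -0.0001 0.0278
0.25 0.0043 -0.0001 0.0346
0.3 0.0062 -0.0002 0.0414
0.35 0.0085 -0.0003 0.048
0.4 0.011 -0.0004 0.0545
0.45 0.0139 -0.0005 0.0609
0.5 0.0171 -0.0006 0.0671
0.55 0.0206 -0.0007 0.0732
0.6 0.0244 -0.0008 0.079
0.65 0.0285 -0.001 0.0847
0.7 0.0329 -0.0011 0.0902
0.75 0.0375 -0.0013 0.0954
0.8 0.0424 -0.0014 0.1004
0.85 0.0476 -0.0016 0.1052
0.9 0.0529 -0.0018 0.1097
0.95 0.0585 -0.002 0.1139
1.0 0.0643 -0.0022 0.1178
1.05 0.0703 -0.0024 0.1214
1.1 0.0765 -0.0026 0.1248
1.15 0.0828 -0.0028 0.1278
1.2 0.0892 -0.003 0.1305
1.25 0.0958 -0.0033 0.1329
1.3 0.1025 -0.0035 0.1349
```

>>> arm_command --plan "-1 0.0002 0 0.007 0; -1 0.0007 0 0.014 0; -1 0.0016 0 0.0209 0; -1 0.0028 0 0.0278 0; -1 0.0043 0 0.0346 0; -1 0.0062 -0.0002 0.0414 0; -1 0.0085 -0.0003 0.048 0; -1 0.011 -0.0004 0.0545 0; -1 0.0139 -0.0005 0.0609 0; -1 0.0171 -0.0006 0.0671 0; -1 0.0206 -0.0007 0.0732 0; -1 0.0244 -0.0008 0.079 0; -1 0.0285 -0.001 0.0847 0; -1 0.0329 -0.0011 0.0902 0; -1 0.0375 -0.0013 0.0954 0; -1 0.0424 -0.0014 0.1004 0; -1 0.0476 -0.0016 0.1052 0; -1 0.0529 -0.0018 0.1097 0; -1 0.0585 -0.002 0.1139 0; -1 0.0643 -0.0022 0.1178 0"

```text
time: 17.25
eef_pos: [0.6042, -0.19, 0.1378]
tool_rot: [-0.006, 0.72, 0.694, -0.003]
contact_force: [-15.2, 1.2, 18.1]
opening: 0.0101
```

```bash
python3 - <<'E'
from h import *
t=eyes.read_camera("top");s=eyes.read_camera("scene"); st=sense(); print(st["opening"],st["contact_force"],st["eef_pos"],st["time"]); print(lidang(t))
cv2.imwrite("pics/k.png",np.hstack([cv2.resize(s["image"][80:280,200:420],None,fx=1.8,fy=1.8),cv2.resize(t["image"][110:310,260:440],None,fx=1.8,fy=1.8)]))
E
```

```text
0.010248755987963694 [-15.46108565   1.68962577  17.79229895] [ 0.60562615 -0.19001487  0.13871487] 17.35
(0.7678524707949482, np.float64(188.0))
```

View pics/k.png

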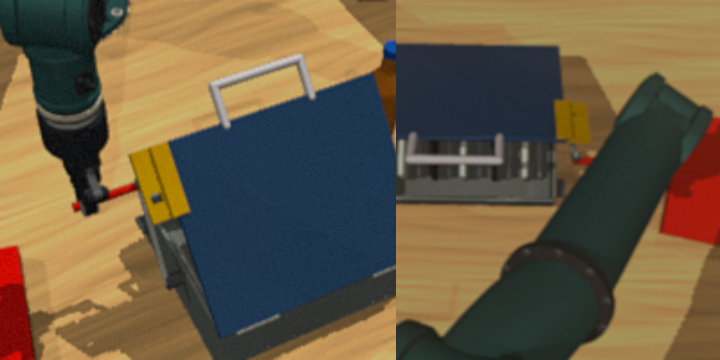

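>>> arm_command --plan "-1 -0.001 0 0.001 0; -1 -0.0018 0 0.0025 0; -1 0 0 0.004 0; -1 0.002 0 0.005 0; -1 0.0042 0 0.0061 0; -1 0.0042 0 0.0061 0; -1 0.0042 0 0.0061 0; -1 0.0042 0 0.0061 0; -1 0.0042 0 0.0061 0; -1 0.0042 0 0.0061 0; -1 0.0042 0 0.0061 0; -1 0.0042 0 0.0061 0; -1 0.0042 0 0.0061 0; -1 0.0042 0 0.0061 0; -1 0.0042 0 0.0061 0; -1 0.0042 0 0.0061 0; -1 0.0042 0 0.0061 0; -1 0.0042 0 0.0061 0; -1 0.0042 0 0.0061 0; -1 0.0042 0 0.0061 0"

```text
time: 19.35
eef_pos: [0.6129, -0.1902, 0.1439]
tool_rot: [-0.002, 0.719, 0.695, -0.001]
contact_force: [-8.0, -0.6, 6.4]
opening: 0.0102
```

```bash
python3 - <<'E'
from h import *
t=eyes.read_camera("top"); st=sense(); print(st["opening"],st["contact_force"],st["eef_pos"],st["time"]); print(lidang(t))
E
```

```text
0.010259479789502464 [-7.79660539  0.20291837  7.41427159] [ 0.61293583 -0.19028093  0.14383947] 19.4
(0.6922766411032731, np.float64(193.83333333333334))
```

>>> arm_command --plan "-1 -0.0007 0 0.0013 0; -1 -0.0007 0 0.0013 0; -1 0.0014 0 0.0025 0; -1 0.0036 -0.0001 0.0037 0; -1 0.0058 -0.0002 0.0049 0; -1 0.008 -0.0003 0.006 0; -1 0.008 -0.0003 0.006 0; -1 0.008 -0.0003 0.006 0"

```text
time: 20.2
eef_pos: [0.6222, -0.1906, 0.1495]
tool_rot: [-0.001, 0.719, 0.695, -0.0]
contact_force: [-7.3, 0.5, 7.9]
opening: 0.0099
```

```bash
python3 - <<'E'
from h import *
t=eyes.read_camera("top"); st=sense(); print(st["opening"],st["contact_force"],st["wrist_torque"],st["eef_pos"],st["time"]); print(lidang(t))
E
```

```text
0.009986649865015799 [-6.71256554  0.58697448  7.54565481] [-0.11797683  1.56097794 -0.01193238] [ 0.62215673 -0.19061057  0.1494928 ] 20.25
(0.6624411524503458, np.float64(196.0))
```

>>> arm_command --plan "-1 0.001 0 0.0017 0; -1 0.0024 -0.0001 0.0023 0; -1 0.0038 -0.0001 0.0029 0; -1 0.005 -0.0002 0.0034 0; -1 0.005 -0.0002 0.0034 0"

```text
time: 20.75
eef_pos: [0.6224, -0.1905, 0.1499]
tool_rot: [-0.004, 0.719, 0.695, -0.003]
contact_force: [-8.8, -1.1, -0.4]
opening: 0.0097
```

```bash
cat > m.py <<'E'
from h import *
t=eyes.read_camera("top"); st=sense(); F=st["contact_force"]; f=np.arctan2(st["eef_pos"][2]-.0185,.14-(st["eef_pos"][0]-.5455))
T=np.array([np.sin(f),np.cos(f)]);U=np.array([-np.cos(f),np.sin(f)])
print("f",round(f,3),"tan",round(F[[0,2]]@T,1),"rad",round(F[[0,2]]@U,1),F.round(1),st["wrist_torque"].round(2),st["eef_pos"].round(4),st["time"],lidang(t))
E
python3 m.py
```

```text
f 1.123 tan -7.5 rad 4.1 [-8.5 -2.1  0.4] [-0.4   2.23  0.07] [ 0.6224 -0.1904  0.1499] 20.8 (0.6624411524503458, np.float64(196.0))
```

>>> arm_command --plan "-1 0.0009 0 0.0004 0; -1 0.0018 0 0.0008 0; -1 0.0027 -0.0001 0.0012 0; -1 0.0027 -0.0001 0.0012 0"

```text
time: 21.2
eef_pos: [0.6236, -0.1905, 0.1506]
tool_rot: [-0.006, 0.72, 0.694, -0.004]
contact_force: [-10.9, -1.5, -0.9]
opening: 0.0104
```

```bash
python3 m.py
```

```text
f 1.133 tan -10.0 rad 3.3 [-10.4  -2.   -1.2] [-0.4   2.56  0.08] [ 0.6236 -0.1905  0.1506] 21.25 (0.676346922011215, np.float64(195.0))
```

>>> arm_command --plan "-1 0.0008 0 0.0004 0; -1 0.0016 0 0.0007 0; -1 0.0024 -0.0001 0.0011 0; -1 0.0032 -0.0001 0.0014 0; -1 0.004 -0.0001 0.0018 0"

```text
time: 21.75
eef_pos: [0.6267, -0.1906, 0.1523]
tool_rot: [-0.006, 0.72, 0.694, -0.004]
contact_force: [-11.9, -1.5, -0.7]
opening: 0.0104
```

```bash
python3 m.py
```

```text
f 1.159 tan -11.0 rad 6.3 [-12.6  -1.9   1.3] [-0.33  2.72  0.06] [ 0.627  -0.1906  0.1524] 21.8 (0.690019556174836, np.float64(194.0))
```

>>> arm_command --plan "-1 0.0006 0 0.0007 0; -1 0.0013 0 0.001 0; -1 0.002 -0.0001 0.0013 0; -1 0.0027 -0.0001 0.0016 0; -1 0.0034 -0.0001 0.0019 0"

```text
time: 22.3
eef_pos: [0.6301, -0.1907, 0.1539]
tool_rot: [-0.006, 0.72, 0.694, -0.004]
contact_force: [-12.0, -1.7, -2.6]
opening: 0.0098
```

```bash
python3 m.py
```

```text
f 1.184 tan -11.5 rad 3.1 [-11.8  -1.6  -1.5] [-0.42  2.75  0.04] [ 0.6303 -0.1907  0.1539] 22.35 (0.7034727406370672, np.float64(193.0))
```

>>> arm_command --plan "-1 0.0006 0 0.0003 0; -1 0.0013 0 0.0006 0; -1 0.002 -0.0001 0.0009 0; -1 0.0027 -0.0001 0.0011 0; -1 0.0034 -0.0001 0.0013 0"

```text
time: 22.85
eef_pos: [0.6338, -0.1908, 0.1556]
tool_rot: [-0.006, 0.72, 0.694, -0.004]
contact_force: [-12.4, -1.0, 0.2]
opening: 0.0104
```

```bash
python3 m.py
```

```text
f 1.212 tan -9.7 rad 3.7 [-10.4  -1.4   0.1] [-0.34  2.72  0.09] [ 0.6341 -0.1909  0.1557] 22.9 (0.721090475494851, np.float64(191.66666666666666))
```

>>> arm_command --plan "-1 0.0006 0 0.0003 0; -1 0.0013 0 0.0006 0; -1 0.002 -0.0001 0.0008 0; -1 0.0027 -0.0001 0.001 0"

```text
time: 23.3
eef_pos: [0.6361, -0.1909, 0.1565]
tool_rot: [-0.006, 0.72, 0.694, -0.004]
contact_force: [-11.9, -1.3, 0.7]
opening: 0.0102
```

```bash
python3 m.py
```

```text
f 1.228 tan -11.4 rad 4.2 [-12.2  -1.2   0.1] [-0.32  2.92  0.1 ] [ 0.6363 -0.1909  0.1565] 23.35 (0.7340786302040855, np.float64(190.66666666666666))
```

>>> arm_command --plan "-1 0.0006 0 0.0003 0; -1 0.0013 0 0.0006 0; -1 0.002 -0.0001 0.0008 0; -1 0.0027 -0.0001 0.001 0"

```text
time: 23.75
eef_pos: [0.6402, -0.1911, 0.1581]
tool_rot: [-0.005, 0.72, 0.694, -0.004]
contact_force: [-10.5, -0.1, 0.8]
opening: 0.0102
```

```bash
python3 m.py
```

```text
f 1.261 tan -8.6 rad 4.7 [-9.6 -0.8  1.8] [-0.31  2.35  0.07] [ 0.6408 -0.1911  0.1582] 23.8 (0.7490028741849334, np.float64(189.5))
```

>>> arm_command --plan "-1 0.0007 0 0.0003 0; -1 0.0014 0 0.0005 0; -1 0.0021 -0.0001 0.0007 0"

```text
time: 24.1
eef_pos: [0.6497, -0.1915, 0.1613]
tool_rot: [0.001, 0.719, 0.695, 0.0]
contact_force: [-2.9, -2.1, 1.8]
opening: 0.0103
```

```bash
python3 m.py
```

```text
f 1.325 tan -3.2 rad 4.6 [-4.2 -0.7  3.6] [-0.23  0.95  0.03] [ 0.6497 -0.1915  0.1613] 24.15 (0.7553271691873511, np.float64(189.0))
```

>>> arm_command --plan "-1 0.0008 0 0.0002 0; -1 0.0016 0 0.0005 0; -1 0.0016 0 0.0005 0"

```text
time: 24.45
eef_pos: [0.6497, -0.1915, 0.1613]
tool_rot: [-0.001, 0.719, 0.695, -0.0]
contact_force: [-5.9, -1.5, 6.0]
opening: 0.0102
```

```bash
python3 m.py
```

```text
f 1.325 tan -4.0 rad 6.4 [-5.4 -0.4  5.2] [-0.19  1.46 -0.01] [ 0.6497 -0.1915  0.1613] 24.5 (0.7553271691873511, np.float64(189.0))
```

>>> arm_command --plan "-1 -0.001 0 0.001 0; -1 -0.001 0 0.001 0; -0.6 -0.001 0 0.001 0; -0.4 -0.001 0 0.001 0; -0.4 -0.001 0 0.001 0; -0.4 -0.001 0 0.001 0; -0.4 -0.001 0 0.001 0; -0.4 -0.001 0 0.001 0"

```text
time: 25.3
eef_pos: [0.6497, -0.1911, 0.162]
tool_rot: [0.0, 0.719, 0.695, 0.0]
contact_force: [0.4, 0.0, 0.4]
opening: 0.0253
```

```bash
python3 m.py; python3 - <<'E'
from h import *
t=eyes.read_camera("top");s=eyes.read_camera("scene")
cv2.imwrite("pics/l.png",np.hstack([cv2.resize(s["image"][130:240,220:340],None,fx=3.3,fy=3.3,interpolation=cv2.INTER_CUBIC),cv2.resize(t["image"][140:250,300:420],None,fx=3.3,fy=3.3)]))
E
```

```text
f 1.325 tan -0.5 rad 0.3 [-0.6  0.5  0.2] [-0.   -0.   -0.01] [ 0.6496 -0.1912  0.162 ] 25.35 (0.7426360096202526, np.float64(190.0))
```

View pics/l.png

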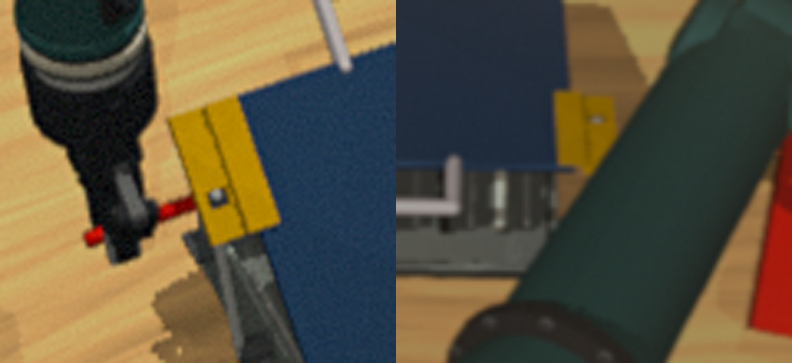

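>>> arm_command --plan "-0.1 0 0 0 0; -0.1 0 0 0 0; -0.1 0 0 0.01 0; -0.1 0 0 0.02 0; -0.1 0 0 0.04 0; -0.1 0 0 0.07 0; -0.1 0 0 0.11 0; -0.1 0 0 0.15 0; -0.1 -0.04 -0.02 0.16 0; -0.1 -0.08 -0.04 0.16 0; -0.1 -0.1 -0.06 0.16 0; -0.1 -0.1 -0.06 0.16 0; -0.1 -0.1 -0.06 0.16 0; -0.1 -0.1 -0.06 0.16 0; -0.1 -0.1 -0.06 0.16 0; -0.1 -0.1 -0.06 0.16 0; -0.1 -0.1 -0.06 0.16 0; -0.1 -0.1 -0.06 0.16 0; -0.1 -0.1 -0.06 0.16 0; -0.1 -0.1 -0.06 0.16 0"

```text
time: 27.45
eef_pos: [0.5494, -0.2513, 0.3218]
tool_rot: [-0.0, 0.719, 0.695, -0.0]
contact_force: [-0.2, 0.5, -0.8]
opening: 0.0384
```

```bash
python3 m.py; python3 - <<'E'
from h import *
s=eyes.read_camera("scene")
cv2.imwrite("pics/n.png",cv2.resize(s["image"][80:320,130:460],None,fx=2,fy=2))
E
```

```text
f 1.149 tan -0.1 rad -0.1 [-0.1 -0.2 -0.1] [ 0.04  0.01 -0.02] [ 0.5494 -0.2513  0.3219] 27.5 (0.7297698961918342, np.float64(191.0))
```

View pics/n.png

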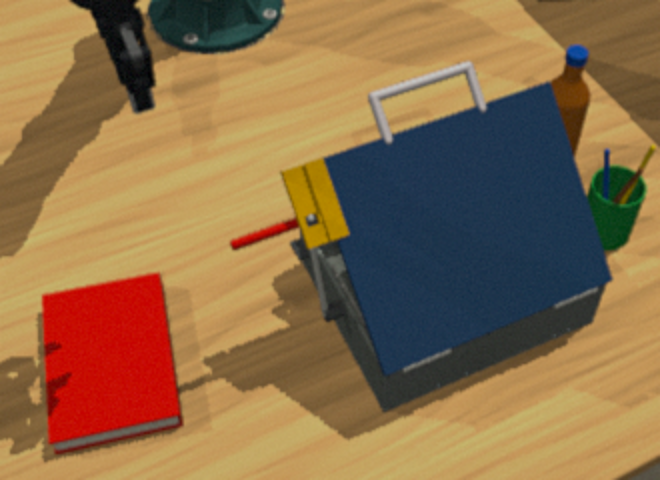

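>>> arm_command --plan "-0.1 0 0 0 0; -0.1 0 0 0 0; -0.1 0 0 0 0; -0.1 0 0 0 0; -0.1 0 0 0 0; -0.1 0 0 0 0; -0.1 0 0 0 0; -0.1 0 0 0 0; -0.1 0 0 0 0; -0.1 0 0 0 0; -0.1 0 0 0 0; -0.1 0 0 0 0; -0.1 0 0 0 0; -0.1 0 0 0 0; -0.1 0 0 0 0; -0.1 0 0 0 0; -0.1 0 0 0 0; -0.1 0 0 0 0; -0.1 0 0 0 0; -0.1 0 0 0 0"

```text
time: 29.55
eef_pos: [0.5494, -0.2513, 0.3219]
tool_rot: [0.0, 0.719, 0.695, -0.0]
contact_force: [0.2, -0.0, -0.6]
opening: 0.038
```

```bash
python3 m.py; python3 -c "
from h import *
a=cv2.imread('pics/scene0.png');s=eyes.read_camera('scene')['image']
p=cv2.imread('pics/n.png');q=cv2.resize(s[80:320,130:460],None,fx=2,fy=2);print('change since last view',cv2.absdiff(p,q)[:,200:].max(),cv2.absdiff(p,q).mean())"
```

```text
f 1.149 tan 0.2 rad 0.6 [-0.   0.5  0.6] [ 0.01 -0.02 -0.05] [ 0.5494 -0.2512  0.3219] 29.6 (0.7276078566114415, np.float64(191.16666666666666))
change since last view 16 1.4403251262626262
```

The lid is holding steady: over 2 s it changed only within image noise, and the peg is in the hole. I'm handing in.

```bash
python3 -c "
from bench import workorder; print(workorder.sign_off())"
```

```text
the job is handed in; nothing more can be done
None
```

The lid is propped open: I lifted it by its bar to about 0.9 rad and let go. I then swung the rod up by its red cross-bar and slid the peg along the bracket until it dropped into the hole. The job is handed in, at about 30 s of robot time.

**Last checks:**
- **Peg:** the last picture shows it in the bracket's hole. After the drop, pushing further did not move it.
- **Lid:** with the gripper clear, it read 0.730 rad, then 0.728 rad 2 s later, a change within image noise. It settled about 0.02 rad just after I let go.
- **Forces:** the push at the bar stayed at or below about 12 N. The force at the peg was not measured directly.
- **Other objects:** the bottle, book and pencil tin look untouched in the last view, but I did not measure their positions again.

**What went wrong or disagreed:**
- **Hard press on the lid:** on the second try at the lid bar, an open finger came down on the lid panel. The wrist force read about 100 N, under its 120 N limit, before I backed off. I think only a finger touched, but if the gripper's body did too, this may exceed the 40 N limit.
- **Height reading:** the fingertips looked about 35 mm higher in the camera than the reported height. Correcting for that gave both grasps, but I did not find the cause.
- **Rod swing:** the swing pulled along the rod with up to about 23 N, because my path was a few millimetres off. This was before the peg met the bracket.
- **Picture budget:** I viewed 12 pictures, two past the 10 allowed.

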